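Balance a specimen tray on a domed weighing pad

ROBOT

A 6-joint arm with a two-finger parallel gripper is mounted at the origin on the work surface. World frame = base frame: x ahead of the robot, y to its left, z up, the work surface at z = 0. Lengths are in mm, angles in rad, forces in N, time in s.
With the tool pointing down it reaches from about 275 to 825 mm from the base axis. Payload 4.9 kg.
Tool frame: the origin (TCP) lies at the very end of the fingers, on their centre line; the grasp point (between the pads) lies 19 mm behind it; z points along the fingers, y is the line along which they close (so a half turn about z gives the same grasp; the last joint's range is limited). The gripper opens to 85 mm and grips with 20 to 120 N. Pads are 22 mm wide; open, the fingers measure 114 mm over their backs; the gripper's body (76 mm by 85 mm) begins 54 mm behind the grasp point. The pads swing forward as they close: fully open they stand 13 mm farther back than shut.
Start: joints at [-1.407, 0.326, -0.193, 1.052, 0, 1.437], TCP at [161.392, -525.805, 231.281] pointing down, gripper open.
Joint ranges: [-2.65, 2.65], [-0.97, 1.79], [-1.3, 1.35], [-1.93, 2.1], [-1.47, 1.37], [-3.14, 3.14]. Speed limits (rad/s): [2.57, 2.57, 3.14, 3.14, 3.14, 3.14].

INTERFACE

Orientations are given as [roll, pitch, yaw] about the fixed x, y, z axes, in that order (R = Rz(yaw) Ry(pitch) Rx(roll)).
In Python, from bench import bot, solve_ik, imaging gives the robot as it stands. Calls block until the motion is done:
- bot.move_ptp(position, orientation): joint-space move of the TCP to a pose.
- bot.movel(position, rot=None, max_speed=150, threshold=None): straight line of the TCP; rot=None keeps the orientation; max_speed is the mean speed in mm/s. With threshold (N) it stops when the force on the tool has changed by that much, and returns True; else False.
- bot.move_j(angles): joint-space move.
- bot.grip(opening, effort=None): opening from 0.0 (shut) to 1.0 (fully open); effort is the grip in N (None keeps the last); returns when the fingers have stopped.
- bot.dwell(seconds).
- solve_ik(position, orientation): joint angles nearest the present ones, or None.
- bot.get_state(): the state.
- imaging.capture(name): name is "scene" or "top" or "wrist"; returns the picture (384x512x3 uint8, blue, green, red); there is no depth.
- imaging.camera_model(name): a dict with "K" (3x3 intrinsics, pixels), "k1" (the pictures are not rectified: a ray, as slopes to the right and down, at radius r is drawn at 1 + k1 r^2 times it, then the intrinsics apply), "position" and "rotation" of the camera in the world. Camera axes: x right, y up, looking along -z (the intrinsics and any distortion apply to the point x, -y, -z); pixel columns grow to the right and rows downward; lengths in mm; the calibration is good to about 2 mm. A picture is of the moment at which its call begins: read the wrist's pose just before it. camera_model takes no time and is no camera call; for the wrist camera it gives the pose at the moment of the call.
A pose or a line that the arm cannot do raises bot.IKError and nothing moves.
- bot.sign_off(): hands the job in; it is judged then, once.
The state is a dict: "t": time; "qpos": joint angles; "joint_velocities": joint speeds; "effort": joint torques, N m; "tcp_pos": TCP position; "orientation": TCP orientation; "contact_force": force on the tool from outside, world axes, zero at the start; "wrist_torque": the same for the moment, N m; "opening": opening from 0.0 (shut) to 1.0 (fully open); "gripper_force": force on a finger pad.
Only numpy, scipy, OpenCV 4.12 (cv2) and the standard library are available. Lean on these libraries where they do the work, as an engineer would, in place of code of your own. Each camera call takes 0.05 s, during which the arm holds its last target. There are 200 camera calls.

TASK

Get the white specimen tray ready for weighing: pick up the pusher by its wooden handle and use its blade to push the tray off the loading shelf onto the scale's dome, until it balances there level on the dome alone. Do not touch the tray with the robot itself. Then hang the pusher by its eye on the hook of the tool stand, and leave everything else where it is.

Things in the scene. Friction and masses are not known exactly. Their poses are not given: they have to be found in the camera images.
- scale: Grey fixed scale: housing 150 x 150 mm, 42 mm high, with a dark rubber dome on top (part of a ball of 60 mm radius, crown 75.5 mm above the table). A level loading shelf is fixed on its -y side. Origin on the table under the crown; +y points along the shelf towards the dome, z up. Place and angle vary.
- dome_top (a point): The crown (highest point) of the rubber dome, 75.5 mm above the table.
- tray: White ceramic tray, flat underside, 80 mm (its x) by 110 mm (its y), 18 mm high, 4 mm rims, 0.14 to 0.28 kg. Origin: centre of its underside. Starts on the shelf between the lips (3.5 mm play each side), y axis along the shelf. Its rear edge leaves the shelf when its centre is 4 mm short of the crown; on the dome it tilts about 1 degree per mm off-centre.
- pusher: Pusher lying on the table, 191 mm long, 0.12 kg. Origin: middle of the wooden handle's underside; x points from eye to blade, z up. Handle 96 mm long, 18 mm wide (y), 24 mm high from z = 0. Upright steel blade 60 mm wide, 30 mm high from z = 0, 6 mm thick, pushing face at x = +91 mm. Steel eye at the other end: flat ring of 6 mm wire, hole 24 mm, hole axis z.
- pusher_eye (a point): Centre of the pusher's eye: 82 mm from the pusher's origin towards -x, 12 mm above its underside.
- pusher_blade (a point): Lower edge of the blade's pushing face, at mid width: x = +91 mm, z = 0 in the pusher's frame.
- toolstand: Fixed tool stand: base of 42 mm radius, post of 8 mm radius, 270 mm high, and a hook of 8 mm wire that leaves the post at 250 mm height, runs 92 mm level in the stand's -x direction and turns up at its end. Origin on the table under the post. Place and angle vary.
- hook_tip (a point): Upper end of the upturned hook end, 284 mm above the table and 104 mm from the post in the stand's -x direction; the upturned end rises about 34 mm above the level wire's axis and is nearly upright.
- petri: Bystander: clear round dish with lid, 94 mm across, 20 mm high; origin under its centre.
- bulb: Bystander: blue blower bulb, 48 mm across, 90 mm high; origin under its centre.
- jar: Bystander: amber jar with white lid, 50 mm across, 60 mm high; origin under its centre.
- forceps: Bystander: steel forceps 130 mm long lying flat; origin under their middle.
- flask: Bystander: green bottle 66 mm across, 170 mm high; origin under its centre.
- shelf_end (a point): Middle of the aluminium loading shelf's top edge next to the dome: 59 mm from the crown, 75 mm above the table. From here the shelf runs 190 mm in the scale's -y, 96 mm wide; its long sides have lips 4 mm wide and 4 mm high, 87 mm apart; both ends are open.
Mind the look-alikes: they are no part of the job. Leave any yellow look-alike of the tray alone. Leave any green look-alike of the pusher alone.

How it is judged:
By the outcome, as a careful person would: the job done as asked, in the order asked, and still so for the second after the job is handed in, with the robot touching nothing.
It also fails if it takes over 61 s, if anything falls off the work surface, if the arm or the gripper's body presses on something with over 40 N, if the wrist force passes 120 N, or if a joint passes its speed limit or range.

## Working session

There is one attempt and no reset: what is moved stays moved. The work goes in short steps, each a Python script; the robot and the scene stay as the last script left them, time stands still between calls to the robot, and variables do not carry over. Pictures are saved under pics/ and viewed, at most 10 in all, crops included, and the job is handed in when it is done.

```bash
mkdir -p pics; ls; python3 - <<'E'
from bench import bot, imaging
import cv2
for n in("scene","top"):
    im=imaging.capture(n); cv2.imwrite(f"pics/{n}0.png",im)
    m=imaging.camera_model(n); print(n,m)
    cv2.imwrite(f"pics/{n}0x.png",cv2.resize(im,(800,600),interpolation=cv2.INTER_CUBIC))
print(bot.get_state())
E
```

```text
pics
scene {'K': array([[353.33743726,   0.        , 256.86582575],
       [  0.        , 353.33743726, 188.05799615],
       [  0.        ,   0.        ,   1.        ]]), 'k1': -0.10949002986509698, 'position': array([ 828.98145636, -527.18692563,  911.72906951]), 'rotation': array([0.67975036, 0.01194168, 0.54743853])}
top {'K': array([[492.53464166,   0.        , 261.05594966],
       [  0.        , 492.53464166, 186.97868793],
       [  0.        ,   0.        ,   1.        ]]), 'k1': -0.04613513816162483, 'position': array([ 202.50945401,    6.00123893, 1555.43429876]), 'rotation': array([ 0.20736888, -0.00287576, -1.67550701])}
{'t': 0.1, 'qpos': array([-1.40717168e+00,  3.26830253e-01, -1.93477692e-01,  1.05200481e+00,
       -1.18633012e-05,  1.43662515e+00]), 'joint_velocities': array([ 6.41107929e-04, -2.63831912e-03,  1.23017177e-03,  5.38251762e-04,
        3.01612506e-05, -9.90995044e-04]), 'effort': array([ 6.95212129e-04, -4.44238329e+01,  2.63038659e+01,  7.86043092e-03,
       -2.30538817e-04,  2.48951622e-06]), 'tcp_pos': array([ 161.31520653, -525.27032836,  230.60400531]), 'orientation': array([-3.14008827e+00, -1.91093807e-04,  2.97795685e-01]), 'contact_force': array([0.15024012, 0.63168075, 1.18727165]), 'wrist_torque': array([-0.02472369, -0.01692983, -0.0547797 ]), 'gripper_force': 0.0, 'opening': 1.00548333809045}
```

View pics/top0x.png

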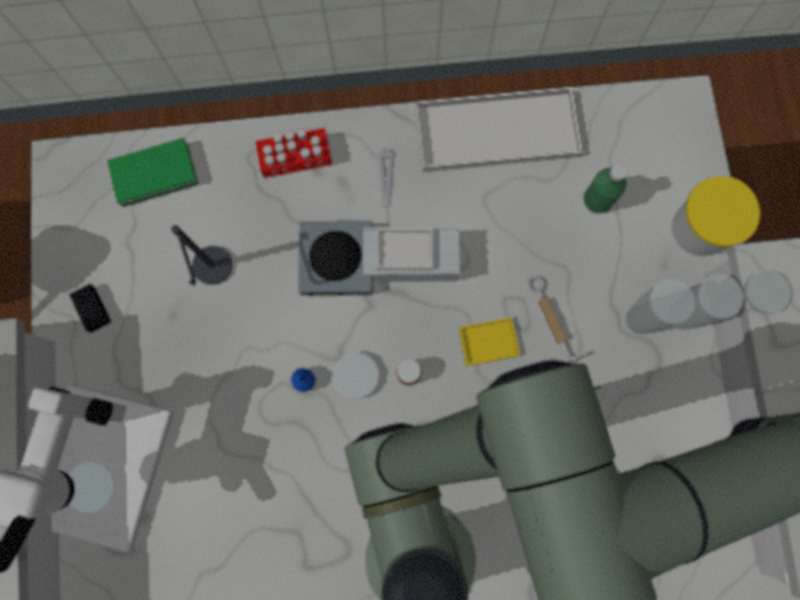

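View pics/scene0x.png

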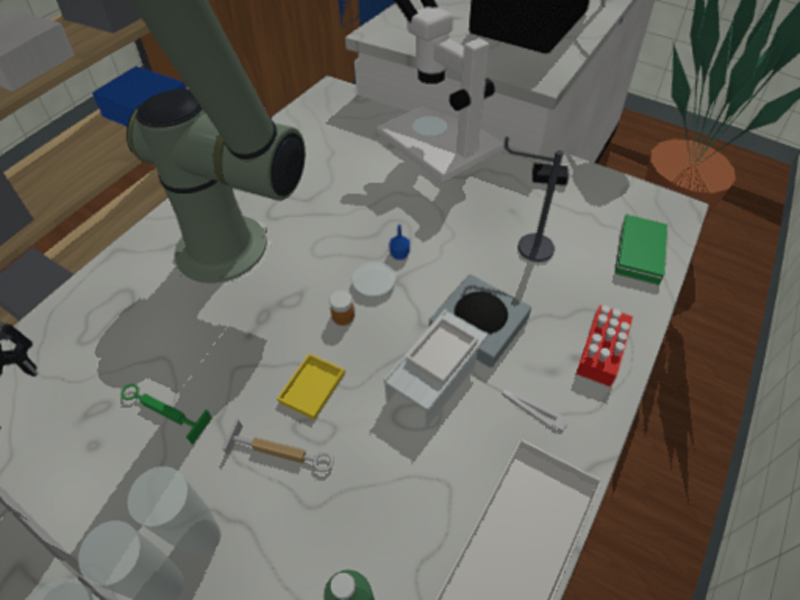

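Top view: the white tray is at (408,250) on the shelf and the dome at (335,255). The stand base is at (212,265). The wooden pusher has its eye at (538,285) and blade at (578,357). The look-alikes are a yellow tray at (490,342), and a green pusher visible in the scene view at (165,410). The wooden-handled one, at (275,450) in the scene view, is the one meant. I'll confirm this in enlarged crops.

```bash
cat > h.py <<'E'
import numpy as np, cv2
from scipy.spatial.transform import Rotation as Rn
from scipy.optimize import least_squares
from bench import bot, imaging, solve_ik
def project(m,P):
    R=Rn.from_euler('xyz',m['rotation']).as_matrix()
    c=(np.atleast_2d(P)-m['position'])@R
    s=np.c_[c[:,0]/-c[:,2],-c[:,1]/-c[:,2]]
    s=s*(1+m['k1']*(s**2).sum(1))[:,None]
    return s@m['K'][:2,:2].T+m['K'][:2,2]
def unproject(m,uv,z):
    "pixel -> world point at height z"
    d=(np.array(uv,float)-m['K'][:2,2])/m['K'][0,0]; s=d.copy()
    for _ in range(20): s=d/(1+m['k1']*(s@s))
    r=Rn.from_euler('xyz',m['rotation']).apply([s[0],-s[1],-1])
    return m['position']+r*(z-m['position'][2])/r[2]
def tile(im,x,y,w,h,k):
    t=cv2.resize(im[y:y+h,x:x+w],None,fx=k,fy=k,interpolation=cv2.INTER_CUBIC)
    for i in range(x-x%10+10,x+w,10):
        cv2.line(t,(int((i-x+.5)*k),0),(int((i-x+.5)*k),5),(0,0,255),1)
        cv2.putText(t,str(i),(int((i-x+.5)*k)-10,16),0,.33,(0,0,255),1)
    for i in range(y-y%10+10,y+h,10):
        cv2.line(t,(0,int((i-y+.5)*k)),(5,int((i-y+.5)*k)),(0,0,255),1)
        cv2.putText(t,str(i),(7,int((i-y+.5)*k)+4),0,.33,(0,0,255),1)
    return t
E
python3 - <<'E'
from h import *
T=cv2.imread("pics/top0.png");S=cv2.imread("pics/scene0.png")
a=np.hstack([tile(T,188,132,110,75,3.6364),tile(T,325,170,80,60,5)])
b=np.hstack([tile(T,100,135,80,60,5),tile(S,140,250,80,60,5)])
w=min(a.shape[1],b.shape[1]);cv2.imwrite("pics/c1.png",np.vstack([a[:,:w],b[:,:w]])[:600,:800])
a=np.hstack([tile(S,240,165,107,80,3.74),tile(S,315,80,67,50,6)])
cv2.imwrite("pics/c2.png",a[:600,:800])
E
```

```text
Traceback (most recent call last):
ValueError: all the input array dimensions except for the concatenation axis must match exactly, but along dimension 0, the array at index 0 has size 273 and the array at index 1 has size 300
```

```bash
python3 - <<'E'
from h import *
T=cv2.imread("pics/top0.png");S=cv2.imread("pics/scene0.png")
f=lambda *a:cv2.resize(tile(*a),(400,300))
a=np.hstack([f(T,190,130,108,81,3.7037),f(T,325,170,80,60,5)])
b=np.hstack([f(T,100,135,80,60,5),f(S,140,255,80,60,5)])
cv2.imwrite("pics/c1.png",np.vstack([a,b]))
a=np.hstack([f(S,240,170,108,81,3.7037),f(S,310,80,80,60,5)])
cv2.imwrite("pics/c2.png",a)
E
```

```text
(no output)
```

View pics/c1.png

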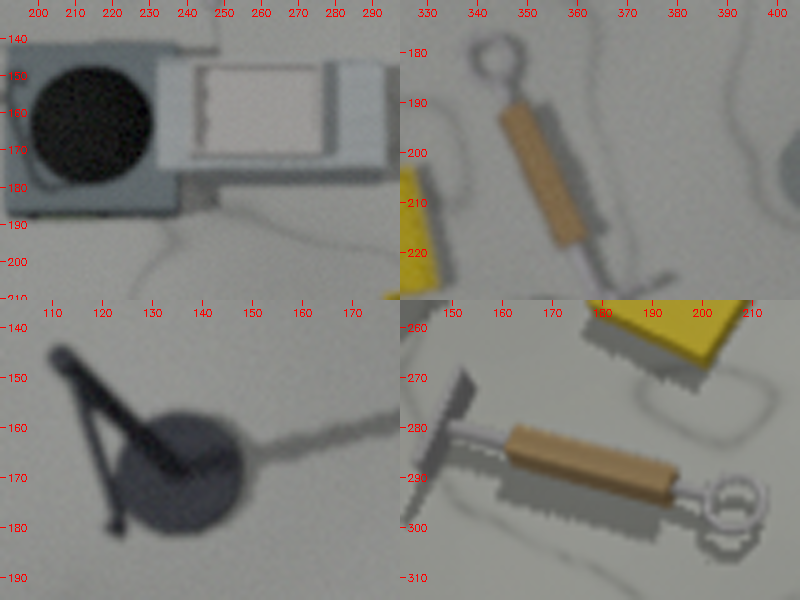

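View pics/c2.png

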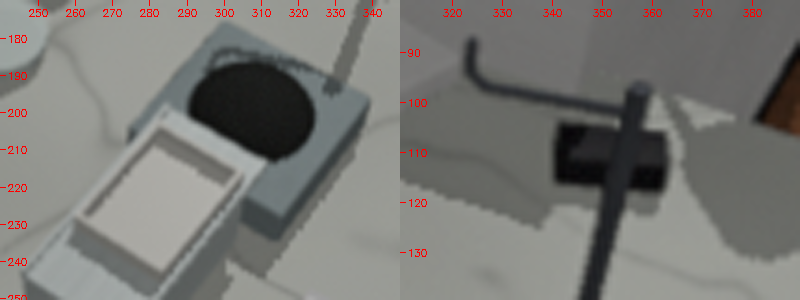

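Crops: the pusher with the wooden handle is confirmed, with its eye at (344,181) and handle centre at (353,205). The white tray spans (241..277, 147..173). The hook tip is at (122.7,179.9) and the post top at (112,146). Next I fit poses.

```bash
cat > fit.py <<'E'
from h import *
T=imaging.camera_model("top");S=imaging.camera_model("scene")
def place(p,P): 
    c,s=np.cos(p[2]),np.sin(p[2]); P=np.array(P,float)
    return np.c_[p[0]+c*P[:,0]-s*P[:,1],p[1]+s*P[:,0]+c*P[:,1],P[:,2]]
def fit(name,obs,p0):
    def res(p):
        return np.concatenate([(project(m,place(p,[P]))-uv).ravel() for m,P,uv in obs])
    best=min((least_squares(res,[*p0,a],loss='soft_l1') for a in np.arange(0,6.3,.8)),key=lambda r:r.cost)
    p=best.x; print(name,np.round(p,3),'deg',round(np.degrees(p[2])%360,1)); print(np.round(res(p).reshape(-1,2),1).tolist()); return p
def tt(x0,y0,k,ox=0,oy=0): return lambda X,Y:np.array([x0+(X-ox)/k-.5,y0+(Y-oy)/k-.5])
E
python3 - <<'E'
from fit import *
a=tt(190,130,3.7037); b=tt(325,170,5,400,0); c=tt(100,135,5,0,300); d=tt(140,255,5,400,300)
e=tt(240,170,3.7037); g=tt(310,80,5,400,0)
print('dome T',unproject(T,a(91,125),70),'S',unproject(S,e(252,112),60))
fit('scale',[(T,[-75,75,42],a(5,217)),(T,[75,75,42],a(5,43)),(T,[-75,-75,42],a(180,216)),
 (T,[48,-59,79],a(156,57)),(T,[-48,-59,79],a(157,166)),(T,[48,-249,79],a(384,60)),(T,[-48,-249,79],a(385,168)),
 (S,[75,75,42],e(371,100)),(S,[75,-75,42],e(279,222)),(S,[-75,75,42],e(223,22))],[500,0])
fit('toolstand',[(T,[-104,0,284],c(116,527)),(T,[0,0,270],c(62,357)),(T,[0,0,8],c(180,473)),(S,[-104,0,284],g(472,38)),(S,[0,0,270],g(639,90)),(S,[-92,0,250],g(484,86))],[500,200])
fit('pusher',[(T,[-82,0,12],b(497,57)),(T,[-48,9,24],b(527,104)),(T,[-48,-9,24],b(500,118)),(T,[48,9,24],b(588,235)),(T,[48,-9,24],b(562,248)),
 (S,[-82,0,12],d(735,501)),(S,[48,9,24],d(508,456)),(S,[48,-9,24],d(521,426)),(S,[-48,9,24],d(668,497)),(S,[-48,-9,24],d(677,467)),
 (S,[88,-30,30],d(462,370))],[500,-200])
for n,q in(('tray',((193,65),(193,157),(327,65),(327,158))),): print(n,[np.round(unproject(T,a(*x),93)[:2],1).tolist() for x in q])
for n,z,uv in(('petri',20,(355,375)),('bulb',60,(303,380)),('jar',60,(408,371)),('yellow',18,(490,341)),('flask',170,(618,173)),('forceps',5,(388,178))): print(n,np.round(unproject(T,np.array(uv)/1.5625,z)[:2]))
print('green',unproject(S,np.array((165,408))/1.5625,20))
E
```

```text
dome T [603.1857743  106.73037611  70.        ] S [616.98905437  95.02626932  60.        ]
scale [610.179 107.561 -56.648] deg 354.3
[[-0.6, -1.5], [0.5, -0.3], [-0.1, -1.4], [0.9, 0.5], [0.4, 1.0], [0.2, -0.6], [0.5, 0.2], [0.2, -1.0], [0.1, -1.0], [-0.3, -1.5]]
toolstand [627.577 366.047 138.496] deg 15.3
[[-0.5, -0.6], [0.1, -0.2], [0.1, -0.2], [-0.4, -0.0], [-0.2, -0.7], [-0.4, 0.3]]
pusher [ 439.289 -317.604    3.435] deg 196.8
[[-1.7, -0.0], [-0.1, -1.7], [0.2, -2.3], [0.5, -0.3], [0.6, -0.7], [0.2, 0.8], [-1.5, -0.9], [-1.4, -0.8], [-0.3, -0.2], [0.3, -0.4], [-0.3, -0.9]]
tray [[639.6, 16.2], [561.1, 23.8], [628.0, -94.9], [548.8, -86.0]]
petri [366.  90.]
bulb [363. 190.]
jar [359. -15.]
yellow [ 406. -186.]
flask [ 682. -452.]
forceps [778. -16.]
green [ 212.91712475 -368.41090669   20.        ]
```

```bash
cat >> h.py <<'E'
pi=np.pi
def down(deg): return [pi,0,np.radians((deg+180)%360-180)]
def stamp(): s=bot.get_state(); print('t',round(s['t'],2),np.round(s['tcp_pos'],1),np.round(s['orientation'],3),'F',np.round(s['contact_force'],1),'grip',round(s['opening'],3),round(s['gripper_force'],1)); return s
E
python3 - <<'E'
from h import *
for flip in (180,0):
    for n,p,a in(('grasp',[439,-318,4],196.8),('hover',[439,-318,220],196.8),('push0',[610-.1*300,107-.995*300,85],84.3),('push1',[610-.1*146,107-.995*146,85],84.3),('hang',[448,317,260],195.3)):
        q=solve_ik(p,down(a+flip)); print(flip,n,None if q is None else np.round(q,2))
    r=np.radians(195.3)
    for t in (30,45,60,75):
        R0=Rn.from_euler('xyz',down(195.3+flip)); d=np.array([np.cos(r),np.sin(r),0]); ax=np.cross(d,[0,0,-1])
        R=Rn.from_rotvec(ax*np.radians(t))*R0
        dd=Rn.from_rotvec(ax*np.radians(t)).apply(d); p=np.array([530,340,248])+82*dd+19*R.as_matrix()[:,2]
        q=solve_ik(p,R.as_euler('xyz')); print(t,np.round(p),None if q is None else np.round(q,2))
bot.move_ptp([439,-318,230],down(16.8))
s=stamp(); m=imaging.camera_model('wrist'); im=imaging.capture('wrist'); print(m)
cv2.imwrite('pics/w1.png',cv2.resize(im,(800,600),interpolation=cv2.INTER_CUBIC)); np.save('w1.npy',m,allow_pickle=True)
E
```

```text
180 grasp [-0.76  0.57 -0.48  0.52  0.    2.09]
180 hover [-0.76  0.32 -0.23  1.02  0.    2.09]
180 push0 [-0.44  0.56 -0.22  0.79  0.   -1.91]
180 push1 [-0.19  0.54 -0.26  0.77  0.   -1.66]
180 hang [ 0.48  0.31 -0.15  1.12  0.   -2.93]
30 [471. 324. 191.] [ 0.55  0.11 -0.76  0.2  -0.14 -2.9 ]
45 [487. 328. 177.] [ 0.58  0.15 -1.   -0.34 -0.22 -2.92]
60 [506. 334. 167.] [ 0.6   0.38 -1.2  -1.03 -0.29 -2.97]
75 [527. 339. 164.] [ 0.61  0.82 -1.28 -1.82 -0.33 -3.05]
0 grasp [-0.76  0.57 -0.48  0.52  0.   -1.06]
0 hover [-0.76  0.32 -0.23  1.02  0.   -1.06]
0 push0 [-0.44  0.56 -0.22  0.79  0.    1.23]
0 push1 [-0.19  0.54 -0.26  0.77  0.    1.48]
0 hang [ 0.48  0.31 -0.15  1.12  0.    0.21]
30 [471. 324. 191.] [ 0.55  0.11 -0.76  0.2  -0.14  0.24]
45 [487. 328. 177.] [ 0.58  0.15 -1.   -0.34 -0.22  0.23]
60 [506. 334. 167.] [ 0.6   0.38 -1.2  -1.03 -0.29  0.17]
75 [527. 339. 164.] [ 0.61  0.82 -1.28 -1.82 -0.33  0.09]
t 1.41 [ 438.5 -318.8  230. ] [3.141 0.    0.292] F [-0.3 -1.2 -0.4] grip 0.995 0.0
{'K': array([[279.51885103,   0.        , 255.13718159],
       [  0.        , 279.51885103, 190.75928654],
       [  0.        ,   0.        ,   1.        ]]), 'k1': -0.04868509282749685, 'position': array([ 518.33327325, -294.48190557,  372.32060004]), 'rotation': array([-3.24701643e-01, -2.00437950e-04, -1.27938380e+00])}
```

View pics/w1.png

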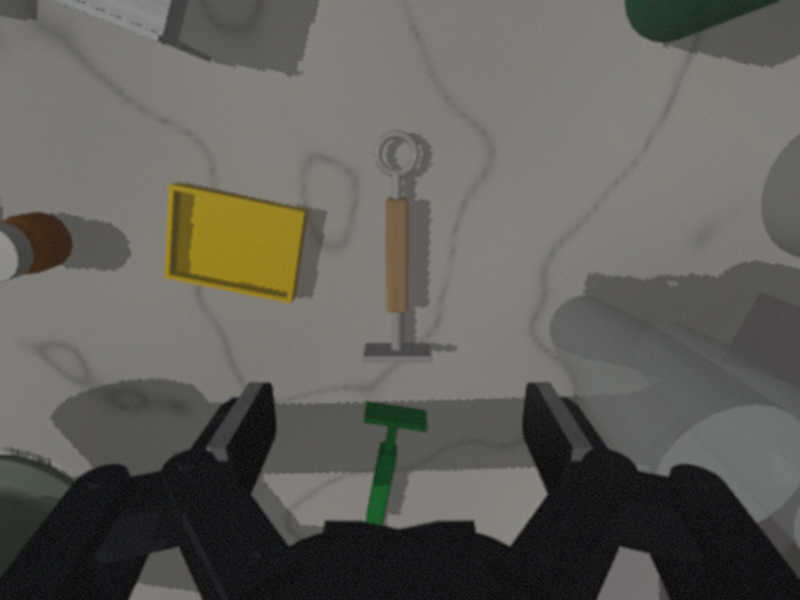

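Wrist view: the pusher lies along column 398, with its eye at (398,154), handle (386..408, 199..311) and blade (364..432, 344..360). The green look-alike is below it at (390,420). I'll refine the pose and grasp it.

```bash
python3 - <<'E'
from fit import *
W=np.load('w1.npy',allow_pickle=True).item()
f=lambda x,y:np.array([x,y])/1.5625-.2
p=fit('pusher',[(W,[-82,0,12],f(398,154)),(W,[-48,9,24],f(408,199)),(W,[-48,-9,24],f(386,199)),(W,[48,9,24],f(408,311)),(W,[48,-9,24],f(387,311))],[439,-318])
a=np.degrees(p[2])%360
assert abs(a-196)<5 and np.hypot(p[0]-439,p[1]+318)<15
np.save('pusher.npy',[p[0],p[1],a])
bot.move_ptp([p[0],p[1],130],down(a))
bot.movel([p[0],p[1],4],max_speed=120,threshold=15); stamp()
bot.grip(0.0,60); stamp()
bot.movel([p[0],p[1],150],max_speed=150); stamp()
cv2.imwrite('pics/w2.png',imaging.capture('wrist'))
E
```

```text
pusher [ 438.897 -317.05     3.432] deg 196.6
[[-0.3, -0.7], [0.6, -0.4], [-0.1, -0.4], [-0.0, 1.4], [-0.1, 1.4]]
t 5.31 [ 439.4 -317.5    4.7] [-3.140e+00  1.000e-03 -2.851e+00] F [-0.7 -0.7 -0.1] grip 1.003 0.0
t 5.93 [ 439.2 -317.3    4.4] [-3.141  0.    -2.851] F [ 0.8 -0.4  4. ] grip 0.193 59.2
t 7.06 [ 438.3 -316.5  149. ] [ 3.140e+00 -1.000e-03 -2.851e+00] F [-0.1  0.4 -1.5] grip 0.196 58.5
```

View pics/w2.png

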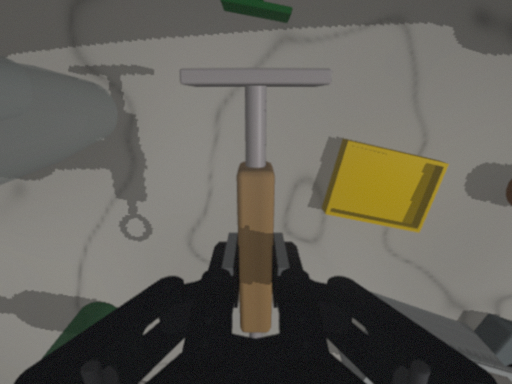

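Held straight: the blade's top edge is at row 69, columns 180..330. Next I measure the in-hand offset and look at the scale from beside the tray.

```bash
python3 - <<'E'
from fit import *
s=bot.get_state(); m=imaging.camera_model('wrist'); Rt=Rn.from_euler('xyz',s['orientation'])
z=s['tcp_pos'][2]-4.4
for n,uv,h in(('bladeL',(180.5,69),30),('bladeR',(330,69),30),('handleF',(239,166),24),('handleF',(273,166),24),('handleB',(244,331),24),('handleB',(270,331),24)):
    print(n,np.round(Rt.inv().apply(unproject(m,uv,z+h)-s['tcp_pos']),1))
bot.move_ptp([467,0,260],down(84.3)); stamp()
m=imaging.camera_model('wrist');im=imaging.capture('wrist');cv2.imwrite('pics/w3.png',cv2.resize(im,(800,600),interpolation=cv2.INTER_CUBIC));np.save('w3.npy',m,allow_pickle=True)
E
```

```text
bladeL [ 91.3 -28.8 -25.6]
bladeR [ 91.3  29.4 -25.4]
handleF [ 51.1  -7.  -19.6]
handleF [ 51.1   8.3 -19.5]
handleB [-44.3  -6.1 -19.7]
handleB [-44.4   8.6 -19.6]
t 9.3 [ 4.670e+02 -2.000e-01  2.598e+02] [-3.141  0.     1.471] F [-1.1  0.5 -1. ] grip 0.196 58.6
```

View pics/w3.png

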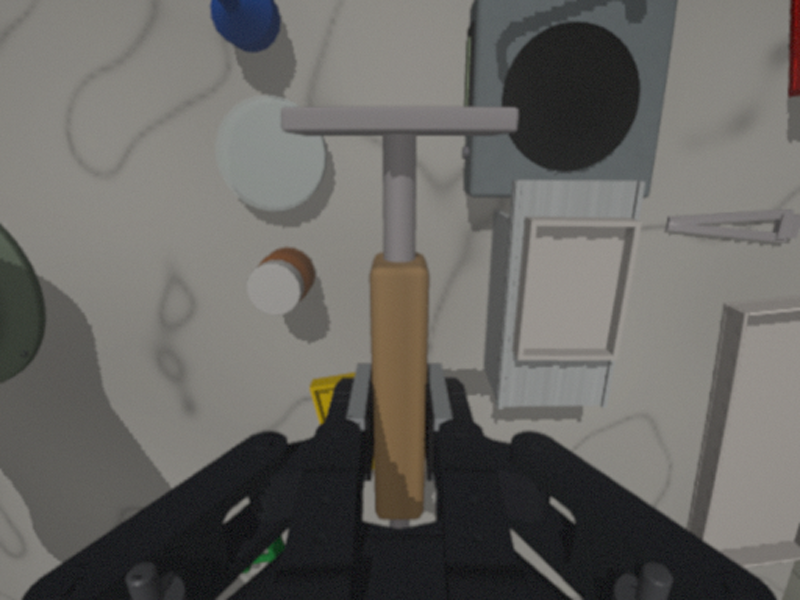

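Wrist view: the shelf runs from (514,181)/(644,181) to (497,407)/(606,405). The tray rim corners are (528,219), (640,222), (614,361) and (517,359), and the dome is centred near (571,97).

```bash
python3 - <<'E'
from fit import *
W=np.load('w3.npy',allow_pickle=True).item()
f=lambda x,y:np.array([x,y])/1.5625-.2
dome=[(W,[0,0,42],f(571,96.5))]
p=fit('scale',[(W,[-48,-59,79],f(514,181)),(W,[48,-59,79],f(644,181)),(W,[-48,-249,79],f(497,407)),(W,[48,-249,79],f(606,405)),
 (W,[-75,-75,42],f(467,195)),(W,[75,-75,42],f(648,196)),*dome],[608,107])
for q in((503,96),(640,90),(571,22),(566,171)):
    print('dome rim',np.round(place([0,0,-p[2]],[unproject(W,f(*q),42)-[p[0],p[1],0]])[0],1))
t=fit('tray',[(W,[-40,55,18+75],f(528,219)),(W,[40,55,93],f(640,222)),(W,[40,-55,93],f(614,361)),(W,[-40,-55,93],f(517,359))],[594,-35])
print('tray in scale',place([0,0,-p[2]],[[t[0]-p[0],t[1]-p[1],0]]))
E
```

```text
scale [ 6.10218e+02  1.10472e+02 -9.70000e-02] deg 354.5
[[-0.1, -1.8], [0.2, -1.1], [-0.6, 0.4], [0.2, 0.8], [0.5, 0.6], [0.8, 0.5], [-1.1, 0.1]]
dome rim [-51.1   0.   42. ]
dome rim [54.7  5.8 42. ]
dome rim [-3.8 51.4 42. ]
dome rim [  3.1 -55.2  42. ]
tray [ 5.97471e+02 -3.10810e+01 -1.11000e-01] deg 353.7
[[1.0, 0.3], [-0.2, -0.3], [0.3, -0.5], [-1.3, 0.5]]
tray in scale [[   0.96901675 -142.12276103    0.        ]]
```

```bash
cat >> h.py <<'E'
C=np.array([610.3,109.]); YAW=354.4
def sc(x,y,z):
    a=np.radians(YAW); return [C[0]+np.cos(a)*x-np.sin(a)*y, C[1]+np.sin(a)*x+np.cos(a)*y, z]
TO=91.5  # tcp to blade face
def see(tag,k=1.5625):
    s=stamp(); m=imaging.camera_model('wrist'); im=imaging.capture('wrist'); np.save(tag+'.npy',m,allow_pickle=True)
    cv2.imwrite(f'pics/{tag}.png',cv2.resize(im,None,fx=k,fy=k,interpolation=cv2.INTER_CUBIC))
E
python3 - <<'E'
from h import *
o=down(YAW+90)
bot.move_ptp(sc(.5,-222-TO,150),o)
bot.movel(sc(.5,-222-TO,82),max_speed=100,threshold=12); stamp()
bot.movel(sc(.5,-64-TO,82),max_speed=50); see('w4')
for n in('top','scene'): cv2.imwrite(f'pics/{n}4.png',imaging.capture(n))
w=cv2.imread('pics/w4.png'); f=lambda *a:cv2.resize(tile(*a),(400,300))
T=cv2.imread('pics/top4.png');S=cv2.imread('pics/scene4.png')
cv2.imwrite('pics/m4.png',np.vstack([cv2.resize(w,(800,600))[:300],np.hstack([f(T,190,130,108,81,3.7037),f(S,240,170,108,81,3.7037)])]))
E
```

```text
t 11.19 [ 580.7 -203.1   82.7] [3.141 0.    1.473] F [ 0.2 -0.6  0.2] grip 0.193 58.6
t 14.5 [595.6 -45.9  82. ] [ 3.142 -0.     1.473] F [-0.8 -1.3 -0.3] grip 0.199 58.6
```

View pics/m4.png

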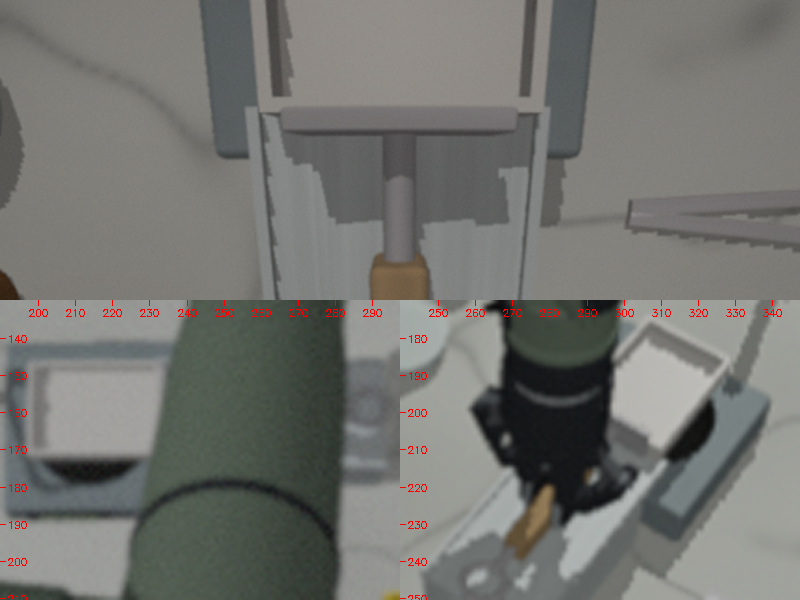

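Wrist view: the tray's rear edge is at row ~111, the shelf-end lips at row ~107 (columns 247 and 551), and the tray sides at columns 257 and 548. I'll measure the relative offset.

```bash
python3 - <<'E'
from fit import *
W=np.load('w4.npy',allow_pickle=True).item(); f=lambda x,y:np.array([x,y])/1.5625-.2
im=cv2.imread('pics/w4.png'); g=cv2.cvtColor(im,6).astype(int)
print('col270 rows90-120',g[90:122:2,270].tolist()); print('col252',g[96:122:2,252].tolist()); print('col400 row85-120',g[85:121:2,450].tolist())
print('row80', g[80,190:300:3].tolist(), g[80,500:610:3].tolist()); print('row125',g[125,235:285:3].tolist(),g[125,515:565:3].tolist())
S=lambda uv,z:np.round(place([0,0,-np.radians(YAW)],[unproject(W,f(*uv),z)-[*C,0]])[0],1)
for n,uv,z in(('shelf end L',(252,107),79),('shelf end R',(546,107),79),('shelf L',(248,125),79),('shelf R',(549,125),79),('tray L',(257,80),93),('tray R',(548,80),93),('tray rear L',(270,111),93),('tray rear R',(530,111),93),('blade front',(400,106),107.6)): print(n,S(uv,z))
E
```

```text
col270 rows90-120 [134, 136, 133, 137, 137, 137, 136, 138, 137, 138, 136, 106, 89, 122, 133, 132]
col252 [92, 93, 94, 93, 93, 111, 127, 132, 132, 131, 132, 132, 132]
col400 row85-120 [142, 141, 138, 140, 141, 139, 140, 141, 140, 139, 132, 122, 117, 116, 116, 116, 114, 114]
row80 [129, 128, 129, 130, 128, 125, 96, 87, 92, 90, 93, 92, 92, 92, 92, 94, 92, 95, 93, 92, 92, 90, 116, 136, 136, 136, 138, 94, 74, 74, 74, 96, 102, 131, 138, 139, 139] [139, 139, 138, 138, 138, 138, 130, 90, 81, 82, 91, 133, 136, 137, 137, 126, 92, 91, 91, 90, 88, 89, 91, 92, 91, 89, 91, 91, 85, 87, 125, 127, 126, 125, 127, 125, 126]
row125 [92, 93, 91, 95, 125, 131, 132, 133, 100, 78, 105, 131, 133, 134, 130, 98, 108] [105, 89, 94, 93, 96, 97, 79, 83, 111, 132, 131, 119, 91, 93, 93, 93, 93]
shelf end L [-43.9 -59.   79. ]
shelf end R [ 47.3 -59.1  79. ]
shelf L [-45.6 -64.3  79. ]
shelf R [ 48.8 -64.4  79. ]
tray L [-37.4 -53.4  93. ]
tray R [ 42.9 -53.4  93. ]
tray rear L [-34.5 -61.5  93. ]
tray rear R [ 38.5 -61.5  93. ]
blade front [  2.  -61.8 107.6]
```

```bash
sed -i 's/^TO=91.5/TO=94/' h.py; python3 - <<'E'
from h import *
bot.movel(sc(1.5,-56-TO,82),max_speed=15); stamp(); bot.dwell(.3); see('w5a')
bot.movel(sc(1.5,-75-TO,82),max_speed=60); bot.dwell(.4); see('w5')
for n in('scene',): cv2.imwrite(f'pics/{n}5.png',imaging.capture(n))
S=cv2.imread('pics/scene5.png');f=lambda *a:cv2.resize(tile(*a),(400,300))
a=cv2.imread('pics/w5a.png');b=cv2.imread('pics/w5.png')
cv2.imwrite('pics/m5.png',np.vstack([np.hstack([cv2.resize(a,(400,300)),f(S,240,170,108,81,3.7037)]),b[:300]]))
E
```

```text
t 15.18 [597.2 -40.   82. ] [ 3.142e+00 -1.000e-03  1.473e+00] F [-0.   0.4 -0.7] grip 0.195 58.6
t 15.47 [597.1 -40.4  82. ] [-3.142 -0.     1.473] F [-0.1  0.8 -0.9] grip 0.194 58.6
t 16.39 [595.3 -59.1  82. ] [ 3.142 -0.     1.473] F [ 0.   0.  -0.7] grip 0.198 58.6
```

View pics/m5.png

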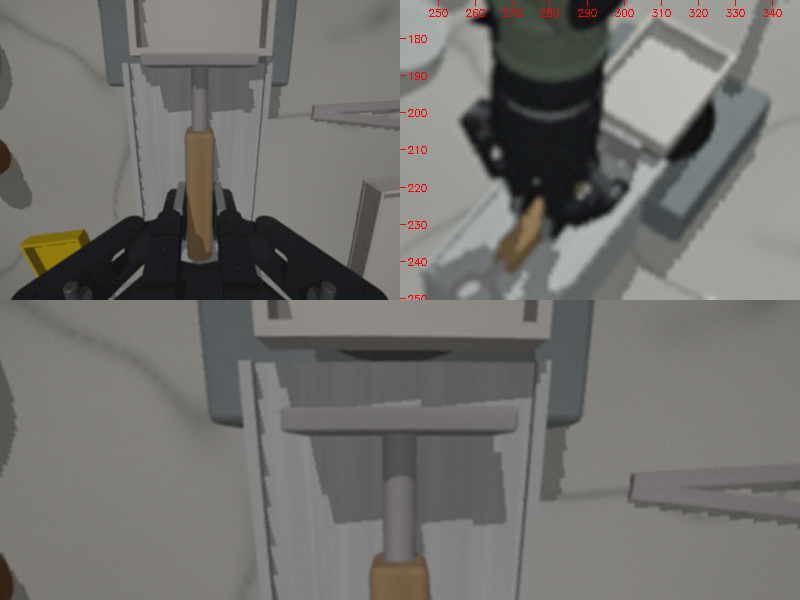

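Wrist view: the tray is on the dome alone, with its rear face visible at rows ~335–350, nearly level. I'll fit its tilt.

```bash
python3 - <<'E'
from fit import *
im=cv2.imread('pics/w5.png'); g=cv2.cvtColor(im,6).astype(int)
for c in(262,280,320,480,520,540): print(c,g[24:70:2,c].tolist())
for r in(10,20,28,44): print(r,g[r,242:272:2].tolist(),g[r,536:566:2].tolist())
E
```

```text
262 [135, 137, 136, 135, 137, 131, 100, 70, 71, 79, 90, 90, 91, 91, 89, 91, 91, 92, 92, 107, 130, 130, 131]
280 [136, 136, 136, 136, 139, 137, 98, 68, 71, 73, 71, 69, 74, 85, 91, 93, 91, 92, 92, 93, 96, 95, 94]
320 [139, 138, 139, 140, 140, 133, 99, 73, 71, 73, 74, 73, 73, 71, 67, 69, 70, 69, 71, 86, 96, 96, 96]
480 [135, 136, 134, 135, 137, 137, 124, 87, 70, 72, 71, 72, 72, 68, 69, 68, 67, 69, 69, 85, 96, 95, 95]
520 [135, 134, 135, 135, 136, 136, 134, 100, 71, 70, 71, 71, 72, 70, 65, 67, 67, 67, 66, 78, 90, 93, 93]
540 [134, 136, 134, 134, 135, 135, 132, 110, 74, 68, 79, 84, 87, 91, 89, 89, 89, 90, 93, 93, 95, 93, 94]
10 [90, 89, 91, 88, 93, 115, 134, 137, 136, 135, 135, 137, 130, 92, 70] [89, 125, 135, 133, 132, 134, 135, 131, 110, 89, 86, 88, 87, 88, 90]
20 [92, 90, 91, 92, 90, 102, 131, 136, 136, 135, 137, 136, 135, 131, 125] [107, 128, 135, 135, 134, 132, 134, 127, 94, 84, 86, 87, 87, 88, 90]
28 [92, 92, 91, 91, 87, 99, 122, 137, 135, 136, 136, 138, 135, 138, 136] [135, 134, 134, 135, 133, 133, 133, 114, 90, 87, 85, 86, 87, 87, 88]
44 [91, 91, 89, 91, 90, 91, 91, 90, 92, 91, 90, 81, 75, 72, 70] [71, 71, 79, 87, 88, 88, 88, 87, 91, 90, 90, 88, 90, 88, 87]
```

```bash
python3 - <<'E'
from fit import *
W=np.load('w5.npy',allow_pickle=True).item()
def tray(ex,ey,yaw,k=1.):
    R=Rn.from_euler('xyz',[np.radians(-ey*k)*-1*-1,np.radians(ex*k),0]) # forward offset -> front down
    P=np.array([[-40,-55,18],[40,-55,18],[-40,-55,0],[40,-55,0],[-40,-40,18],[40,-40,18]])
    Q=R.apply(P)+[ex,ey,75.5]
    return (project(W,place([*C,np.radians(YAW)],Q))+.2)*1.5625
for e in((1.5,-4,0),(1.5,-2,0),(1.5,0,0),(1.5,2,0)): print(e,np.round(tray(*e),1).tolist())
E
```

```text
(1.5, -4, 0) [[251.9, 56.1], [538.2, 57.4], [268.2, 63.5], [520.1, 64.6], [246.1, -5.6], [543.8, -3.3]]
(1.5, -2, 0) [[249.0, 44.5], [541.2, 46.0], [266.1, 55.7], [522.3, 56.9], [243.6, -18.2], [546.3, -15.7]]
(1.5, 0, 0) [[246.0, 32.2], [544.4, 33.9], [264.0, 47.4], [524.6, 48.7], [241.1, -31.5], [548.9, -28.6]]
(1.5, 2, 0) [[242.9, 19.1], [547.7, 21.1], [261.7, 38.5], [526.9, 39.9], [238.5, -45.3], [551.6, -42.2]]
```

```bash
python3 - <<'E'
from h import *
from scipy.optimize import minimize
# nudge
bot.movel(sc(1.5,-55.2-TO,82),max_speed=25); bot.dwell(.1)
bot.movel(sc(1.5,-75-TO,82),max_speed=60); bot.dwell(.4); see('w6')
g=cv2.cvtColor(cv2.imread('pics/w6.png'),6).astype(int)
for c in(262,280,520,540): print(c,g[20:56:2,c].tolist())
print(g[16,242:272:2].tolist(),g[16,536:566:2].tolist())
# hang path planning in the stand's plane (u outward, z)
a=np.linspace(-pi/2,0,30)
hook=np.vstack([np.c_[np.linspace(8,92,120),0*np.zeros(120),np.full(120,250)],np.c_[92+12*np.cos(a),0*a,262+12*np.sin(a)],np.c_[np.full(40,104),np.zeros(40),np.linspace(262,284,40)]])
f=np.linspace(0,2*pi,120)
def clr(c,t):
    d=np.array([np.cos(t),0,-np.sin(t)]); ring=np.array([c[0],0,c[1]])+15*(np.outer(np.cos(f),d)+np.outer(np.sin(f),[0,1,0]))
    return np.sqrt(((ring[:,None]-hook[None])**2).sum(2)).min()
path=[]; c=np.array([104.,268.])
for t in range(0,61,10):
    r=minimize(lambda x:-clr(x,np.radians(t))+.01*np.hypot(*(x-c)),c,method='Nelder-Mead'); c=r.x; path.append((t,*c)); print(t,np.round(c,1),round(clr(c,np.radians(t)),1))
np.save('path.npy',path)
E
```

```text
t 18.42 [595.3 -59.1  82. ] [ 3.142 -0.     1.473] F [-0.1  0.4 -1.6] grip 0.194 58.6
262 [135, 134, 136, 136, 137, 136, 117, 85, 71, 69, 82, 88, 89, 92, 92, 91, 91, 91]
280 [136, 137, 136, 138, 138, 135, 114, 79, 70, 72, 72, 71, 71, 74, 87, 91, 92, 91]
520 [136, 135, 135, 134, 134, 136, 135, 121, 85, 67, 69, 70, 68, 72, 70, 70, 66, 69]
540 [134, 135, 133, 133, 133, 135, 133, 125, 91, 68, 70, 79, 83, 83, 88, 91, 89, 89]
[90, 90, 91, 89, 92, 110, 132, 138, 135, 134, 135, 137, 136, 126, 111] [91, 125, 134, 134, 134, 132, 133, 131, 103, 87, 87, 86, 89, 88, 88]
0 [104.  267.9] 15.0
10 [104.  267.9] 14.8
20 [104.  267.9] 14.1
30 [102.4 257. ] 14.5
40 [101.  254.8] 14.5
50 [ 99.1 253. ] 14.5
60 [ 97.  251.6] 14.5
```

The tray is now within ~0.3 mm along the push line. Now the hang.

```bash
cat > hang.py <<'E'
from h import *
S=np.array([627.6,366.0]); A=np.radians(195.3); d0=np.array([np.cos(A),np.sin(A),0]); ax=np.cross(d0,[0,0,-1])
EO=79.3; EZ=7.6   # eye to tcp along the pusher, eye above tcp
def pose(u,z,t):
    q=Rn.from_rotvec(ax*np.radians(t)); R=q*Rn.from_euler('xyz',down(195.3))
    eye=np.array([*(S+u*d0[:2]),z])
    return (eye+q.apply(EO*d0+[0,0,-EZ])).tolist(), R.as_euler('xyz').tolist()
E
python3 - <<'E'
from hang import *
for t,u,z in((0,220,320),(0,104,310),(15,104,267),(30,102.4,258),(45,100,254),(60,97,251.6)): assert solve_ik(*pose(u,z,t)) is not None
bot.movel([595,-60,320],max_speed=200)
bot.move_ptp(*pose(220,320,0)); stamp()
bot.movel(pose(104,310,0)[0],max_speed=150); bot.dwell(.2); stamp()
for n in('top','scene'): cv2.imwrite(f'pics/{n}7.png',imaging.capture(n))
see('w7'); f=lambda *a:cv2.resize(tile(*a),(400,300))
T=cv2.imread('pics/top7.png');Sc=cv2.imread('pics/scene7.png')
cv2.imwrite('pics/m7.png',np.vstack([np.hstack([f(T,100,135,80,60,5),f(Sc,295,60,80,60,5)]),np.hstack([f(T,190,130,108,81,3.7037),f(Sc,240,170,108,81,3.7037)])]))
E
```

```text
t 21.4 [339.6 286.8 312.4] [-3.141  0.    -2.876] F [-0.1 -1.3 -1.4] grip 0.196 58.6
t 22.52 [450.2 317.6 302.8] [ 3.141  0.    -2.874] F [-0.  -0.2 -1.7] grip 0.196 58.6
t 22.62 [450.4 317.7 302.8] [ 3.141e+00  1.000e-03 -2.874e+00] F [ 0.3 -0.1 -1.4] grip 0.19 58.6
```

View pics/m7.png

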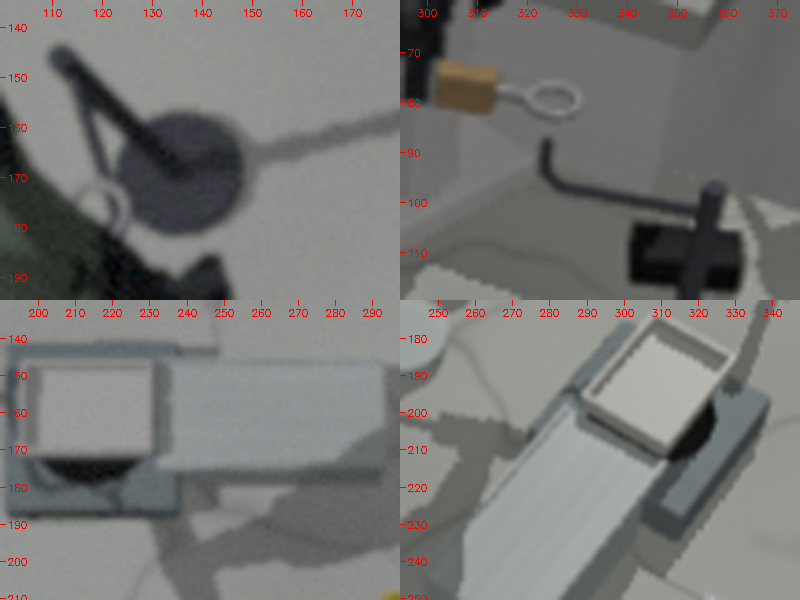

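The tray sits well on the dome. The eye is at top pixel (120.5,175.5) and scene pixel (324.9,79.5), just above the hook tip (top 122.7,179.9; scene 323.5,87.3). I'll check the relative offset by triangulation.

```bash
python3 - <<'E'
from fit import *
from hang import *
import numpy as np
Tm=imaging.camera_model('top');Sm=imaging.camera_model('scene')
def tri(a,b): 
    r=least_squares(lambda X:np.r_[(project(Tm,X)-a).ravel(),(project(Sm,X)-b).ravel()],[530,340,300]); return r.x,np.round(r.fun,1)
e,re=tri((120.5,175.5),(324.9,79.5)); h,rh=tri((122.7,179.9),(323.5,87.3))
print('eye',e,re,'tip',h,rh); df=e-h; print('along u',df[:2]@d0[:2],'side',df[0]*-d0[1]+df[1]*d0[0],'dz',df[2])
E
```

```text
eye [529.8573205  334.73082329 314.09475517] [ 0.1  0.1  0.1 -0. ] tip [526.48504209 338.36715942 282.76266448] [-0.2 -0.3 -0.4  0.1]
along u -2.2932250543793344 side 4.397308379191315 dz 31.33209069726439
```

```bash
cat >> hang.py <<'E'
S=S+1.5*d0[:2]-2.7*np.array([-d0[1],d0[0]])
E
python3 - <<'E'
from hang import *
bot.movel(pose(104,305,0)[0],max_speed=60)
hit=bot.movel(pose(104,268,0)[0],max_speed=60,threshold=6); s=stamp(); print('hit',hit)
if not hit:
    for t,u,z in((15,103.5,264),(30,102.4,258),(45,100,254),(60,97,251.6)):
        p,o=pose(u,z,t); h=bot.movel(p,o,max_speed=60,threshold=10); stamp()
        if h: print('hit at',t); break
for n in('top','scene'): cv2.imwrite(f'pics/{n}8.png',imaging.capture(n))
E
```

```text
t 23.69 [448.8 319.9 260.5] [ 3.142  0.    -2.875] F [-0.1  0.3 -0.9] grip 0.193 58.6
hit False
t 24.26 [453.8 321.4 237.1] [ 3.141  0.262 -2.874] F [-0.4 -0.7  0.1] grip 0.199 58.6
t 24.85 [465.2 324.6 212.6] [ 3.141  0.523 -2.875] F [ 0.1  0.4 -1.1] grip 0.194 58.6
t 25.48 [481.4 329.1 193.4] [ 3.141  0.785 -2.875] F [-0.2  0.1 -0.6] grip 0.191 58.6
t 26.27 [501.  334.5 179.6] [ 3.141  1.047 -2.875] F [ 0.2 -0.2 -1. ] grip 0.193 58.7
```

No unexpected contact. I'll probe sideways and outward to check the eye is threaded on the hook.

```bash
python3 - <<'E'
from hang import *
p0,o=pose(97,251.6,60); p0=np.array(p0); sd=np.array([-d0[1],d0[0],0])
for n,v in(('side+',sd*16),('side-',-sd*16),('out',d0*16),('up',np.array([0,0,-16.]))):
    h=bot.movel((p0+v).tolist(),max_speed=25,threshold=4); s=bot.get_state()
    print(n,h,'moved',round((s['tcp_pos']-p0)@v/16,1),np.round(s['contact_force'],1),round(s['t'],1))
    bot.movel(p0.tolist(),max_speed=60)
E
```

```text
side+ True moved 8.4 [0.3 3.  1.4] 26.8
side- True moved 8.1 [ 2.3 -2.4  1.2] 27.6
out True moved 6.9 [ 4.7  1.4 -0.4] 28.3
up True moved 7.9 [ 2.2 -0.2  3. ] 29.0
```

The eye is threaded and centred, with about 8 mm of play each side. I'll lower it onto the hook, release and retreat.

```bash
python3 - <<'E'
from hang import *
p0,o=pose(97,251.6,60); p0=np.array(p0)
bot.movel((p0+[0,0,-7]).tolist(),max_speed=30,threshold=5)
bot.grip(1.0); bot.dwell(1.0); s=stamp()
z=Rn.from_euler('xyz',o).as_matrix()[:,2]
bot.movel((s['tcp_pos']-150*z).tolist(),max_speed=120,threshold=8); stamp()
bot.dwell(3)
ims=[]
for i in range(2):
    ims.append([imaging.capture(n) for n in('top','scene')]); bot.dwell(.7)
print('motion',[int(cv2.absdiff(a,b)[:, :].max()) for a,b in zip(*ims)])
cv2.imwrite('pics/scene9.png',ims[1][1]); stamp()
Tm=imaging.camera_model('scene'); S0=imaging.camera_model('scene')
# wood-coloured pixels in the scene view against the expected hanging handle
hsv=cv2.cvtColor(ims[1][1],cv2.COLOR_BGR2HSV); m=cv2.inRange(hsv,(8,70,60),(22,200,230))[40:180,280:400]
y,x=np.nonzero(m); print('wood px',len(x),x.mean()+280,y.mean()+40,x.min()+280,x.max()+280,y.min()+40,y.max()+40)
e=np.array([*(S+97*d0[:2]),242]); print('expected handle top/bottom',project(S0,[e-[0,0,34],e-[0,0,130]]).round(1))
# tray rows unchanged?
old=cv2.imread('pics/top7.png'); print('scale region diff',cv2.absdiff(old,ims[1][0])[135:195,188:250].mean())
E
```

```text
t 31.33 [500.  333.9 172.1] [-3.138  1.042 -2.872] F [-0.3  0.3 -0.2] grip 1.004 0.0Traceback (most recent call last):
  File "<stdin>", line 6, in <module>
bench.IKError: the arm cannot follow that straight line within its joint ranges
```

```bash
python3 - <<'E'
from hang import *
s=bot.get_state(); p=s['tcp_pos']; print(np.round(s['qpos'],2))
for t in (60,50,40,30):
    R=(Rn.from_rotvec(ax*np.radians(t))*Rn.from_euler('xyz',down(195.3))).as_euler('xyz')
    for dz in (-60,-30,0,30,60):
        print(t,dz,[(k,solve_ik((p+k*d0+[0,0,dz]).tolist(),R.tolist()) is not None) for k in(30,60,90,130)])
E
```

```text
[ 0.62  0.36 -1.2  -1.   -0.3   0.18]
60 -60 [(30, False), (60, False), (90, False), (130, False)]
60 -30 [(30, True), (60, False), (90, False), (130, False)]
60 0 [(30, True), (60, False), (90, False), (130, False)]
60 30 [(30, True), (60, True), (90, False), (130, False)]
60 60 [(30, True), (60, True), (90, True), (130, False)]
50 -60 [(30, True), (60, True), (90, True), (130, False)]
50 -30 [(30, True), (60, True), (90, True), (130, False)]
50 0 [(30, True), (60, True), (90, True), (130, True)]
50 30 [(30, True), (60, True), (90, True), (130, True)]
50 60 [(30, True), (60, True), (90, True), (130, True)]
40 -60 [(30, True), (60, True), (90, True), (130, True)]
40 -30 [(30, True), (60, True), (90, True), (130, True)]
40 0 [(30, True), (60, True), (90, True), (130, True)]
40 30 [(30, True), (60, True), (90, True), (130, True)]
40 60 [(30, True), (60, True), (90, True), (130, True)]
30 -60 [(30, True), (60, True), (90, True), (130, True)]
30 -30 [(30, True), (60, True), (90, True), (130, True)]
30 0 [(30, True), (60, True), (90, True), (130, True)]
30 30 [(30, True), (60, True), (90, True), (130, True)]
30 60 [(30, True), (60, True), (90, True), (130, True)]
```

```bash
python3 - <<'E'
from hang import *
p=bot.get_state()['tcp_pos']
R=lambda t:(Rn.from_rotvec(ax*np.radians(t))*Rn.from_euler('xyz',down(195.3))).as_euler('xyz').tolist()
print(bot.movel((p+50*d0+[0,0,25]).tolist(),R(55),max_speed=100,threshold=8))
print(bot.movel((p+130*d0+[0,0,60]).tolist(),R(40),max_speed=120,threshold=8)); stamp()
bot.dwell(2)
ims=[]
for i in range(2):
    ims.append([imaging.capture(n) for n in('top','scene')]); bot.dwell(.6)
print('motion',[cv2.absdiff(a,b).max(2)[60:260,100:400].max() for a,b in zip(*ims)])
sc_=ims[1][1]; cv2.imwrite('pics/scene9.png',sc_); stamp()
S0=imaging.camera_model('scene')
m=cv2.inRange(cv2.cvtColor(sc_,cv2.COLOR_BGR2HSV),(8,70,60),(22,200,230))[60:200,290:380]
y,x=np.nonzero(m); print('wood',len(x),x.min()+290,x.max()+290,y.min()+60,y.max()+60)
e=np.array([*(S+97*d0[:2]),242]); print('expected handle',project(S0,[e-[0,0,34],e-[0,0,130]]).round(1).tolist())
old=cv2.imread('pics/scene7.png'); print('tray diff scene',cv2.absdiff(old,sc_)[170:222,285:335].mean(), 'top',cv2.absdiff(cv2.imread('pics/top7.png'),ims[1][0])[140:185,190:235].mean())
E
```

```text
False
False
t 32.92 [374.7 299.5 231.3] [-3.141  0.698 -2.874] F [-0.2 -0.   0. ] grip 0.997 0.0
motion [np.uint8(61), np.uint8(88)]
t 36.32 [374.6 299.6 232.1] [-3.142  0.698 -2.875] F [ 0.9 -1.2  0. ] grip 1.003 0.0
wood 163 321 331 106 130
expected handle [[322.3, 107.0], [318.7, 129.7]]
tray diff scene 1.1205128205128205 top 5.315555555555555
```

The pusher hangs on the hook. I'll check that it has stopped swinging and the tray is unmoved, then hand in.

```bash
python3 - <<'E'
from h import *
for k in range(3):
    bot.dwell(2.5)
    a=imaging.capture('scene');b0=imaging.capture('top');bot.dwell(.25);b=imaging.capture('scene')
    d=cv2.absdiff(a,b).max(2); y,x=np.nonzero(d>30)
    print('t',round(bot.get_state()['t'],1),'moved px',len(x),(x.min(),x.max(),y.min(),y.max()) if len(x) else '')
m=cv2.inRange(cv2.cvtColor(b,cv2.COLOR_BGR2HSV),(8,70,60),(22,200,230))[60:200,290:380]
y,x=np.nonzero(m); print('wood',len(x),x.min()+290,x.max()+290,y.min()+60,y.max()+60)
d=cv2.absdiff(cv2.imread('pics/scene7.png'),b)[170:222,285:335].max(2); print('tray scene diff>30:',(d>30).sum())
d=cv2.absdiff(cv2.imread('pics/top7.png'),b0)[140:185,190:235]; print('top: edge shift',cv2.phaseCorrelate(cv2.imread('pics/top7.png',0)[140:185,190:240].astype('f4'),cv2.cvtColor(b0,6)[140:185,190:240].astype('f4')))
E
```

```text
t 39.2 moved px 43 (np.int64(317), np.int64(331), np.int64(123), np.int64(167))
t 42.1 moved px 0 
t 45.0 moved px 0 
wood 175 323 332 107 133
tray scene diff>30: 30
top: edge shift ((0.050569519015613906, 0.47459431307572686), 0.9672263303332859)
```

```bash
python3 - <<'E'
from h import *
S=imaging.capture('scene');T=imaging.capture('top')
g=lambda i:cv2.cvtColor(i,6).astype('f4')
s0,t0=g(cv2.imread('pics/scene7.png')),g(cv2.imread('pics/top7.png'))
print('scene tray',cv2.phaseCorrelate(s0[174:214,288:332],g(S)[174:214,288:332]))
y,x=np.nonzero(np.abs(s0-g(S))[170:222,285:335]>30); print(list(zip(x+285,y+170)))
for n,i in(('then',t0),('now',g(T))): print(n,'col215',i[140:182:1,215].astype(int).tolist()); print('row160',i[160,190:240].astype(int).tolist())
E
```

```text
scene tray ((0.5345206901291313, 0.11800785339035258), 0.9902819526195527)
[(np.int64(309), np.int64(170)), (np.int64(310), np.int64(170)), (np.int64(311), np.int64(170)), (np.int64(312), np.int64(170)), (np.int64(313), np.int64(170)), (np.int64(314), np.int64(170)), (np.int64(315), np.int64(170)), (np.int64(316), np.int64(170)), (np.int64(310), np.int64(171)), (np.int64(311), np.int64(171)), (np.int64(312), np.int64(171)), (np.int64(313), np.int64(171)), (np.int64(314), np.int64(171)), (np.int64(315), np.int64(171)), (np.int64(311), np.int64(172)), (np.int64(312), np.int64(172)), (np.int64(313), np.int64(172)), (np.int64(314), np.int64(172)), (np.int64(311), np.int64(173)), (np.int64(312), np.int64(173)), (np.int64(313), np.int64(173)), (np.int64(314), np.int64(173)), (np.int64(313), np.int64(174)), (np.int64(314), np.int64(174)), (np.int64(315), np.int64(175)), (np.int64(285), np.int64(194)), (np.int64(286), np.int64(194)), (np.int64(287), np.int64(194)), (np.int64(288), np.int64(194)), (np.int64(287), np.int64(195))]
then col215 [136, 117, 104, 104, 101, 114, 130, 132, 129, 143, 1
[... 167 characters left out ...]
82, 79, 102, 125, 126, 110, 111, 115, 131, 149, 153, 152, 154, 155, 153, 154, 153, 152, 154, 153, 153, 156, 152, 150, 154, 153, 152, 154, 156, 155, 153, 151, 153, 153, 152, 153, 153, 149, 136, 108, 95, 104, 106, 110, 126, 142, 147, 147]
now col215 [129, 116, 101, 97, 100, 109, 129, 128, 123, 138, 145, 146, 150, 148, 148, 149, 149, 147, 148, 148, 148, 148, 147, 150, 148, 148, 147, 149, 148, 148, 138, 118, 81, 43, 25, 17, 19, 23, 24, 49, 79, 98]
row160 [126, 105, 82, 76, 97, 121, 122, 106, 103, 112, 130, 141, 148, 147, 148, 147, 148, 147, 147, 148, 147, 149, 148, 150, 148, 148, 148, 147, 149, 147, 148, 148, 149, 147, 149, 150, 147, 148, 149, 143, 131, 103, 93, 98, 101, 106, 124, 139, 143, 142]
```

The tray profiles are the same as before, so the differences are only shadows. The pusher is at rest.

```bash
python3 -c "
from bench import bot
print(bot.sign_off(), bot.get_state()['t'])"
```

```text
the job is handed in; nothing more can be done
the job is handed in; nothing more can be done
```

The job is handed in, at about 45 s of the 61 s: the white tray rests on the dome alone, within about 0.3 mm of centre along the push but about 1–2 mm to one side (1–2° tilt by the 1°/mm figure), and the pusher hangs still by its eye on the hook; I touched nothing else.

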